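# Pin and close a two-part casting mould, and hold it shut

## Task

Close the two-part metal casting mould: first take the longer of the two dowel pins out of the white stand, drop it end-down and fully home into the empty dowel hole of the lower half, and let go of it. Then lift the upper half by its rib, lower it over both dowels (round hole on the fixed dowel, slotted hole on the pin) until the faces meet flush, and finish while still gripping the rib and pressing the halves together with about 15 newtons: do not let go. Leave the shorter pin in the stand and do not shove the things standing around.

Things in the scene. Friction and masses are not known exactly. Their poses are not given: they have to be found in the camera images.
- lower_half: Lower mould half, bare grey metal, fixed to the worktop. Block 80 (x) x 150 (y) x 40 mm high on a flange 80 x 186 x 6 mm. Origin: centre of the underside, z up. Flat top (parting face) at z = 40 mm with two rectangular cavities in the middle. A fixed steel dowel, 16 mm diameter, stands at x 0, y +55 mm; an empty round dowel hole is at x 0, y -55 mm.
- lower_hole (a point): Centre of the mouth of the empty dowel hole of the lower half, in the parting face. Hole 13.5 mm diameter, 34 mm deep, flat bottom (6 mm above the worktop), small chamfer at the mouth.
- lower_dowel_tip (a point): Top centre of the fixed dowel of the lower half, 34 mm above the parting face; its top 12 mm taper to 7 mm diameter.
- upper_half: Upper mould half, bare grey metal, loose, 0.3 to 0.5 kg, lying right way up. Plate 80 (x) x 150 (y) x 22 mm; origin: centre of its flat underside, z up. Round through hole at y +55 mm, slotted one at y -55 mm. Closed: its origin is 40 mm above the lower half's, x and y the same way (it does not fit turned 180 degrees); the pin then projects 22 mm and the fixed dowel 12 mm above the plate.
- upper_round_hole (a point): Centre of the upper half's round hole, at its underside; 18 mm diameter, goes over the fixed dowel.
- upper_slot (a point): Centre of the upper half's slotted hole, at its underside; 15 mm (x) by 18 mm (y), goes over the long pin.
- upper_grip (a point): Centre of the top of the upper half's grip rib, 56 mm above its underside. The rib stands in the middle of the plate, 24 mm thick (x), 64 mm long (y), 34 mm high; grasp it across its thickness, fingers closing along the half's x.
- pin_stand: White plastic stand fixed to the worktop, 56 (x) x 124 (y) x 36 mm high, origin: centre of the underside. Two equal wells at x = 0, y = -32 and +32 mm, 13.5 mm diameter, 30 mm deep, floors 6 mm above the worktop. The long and the short pin stand upright in them; either may be in either well.
- long_pin: Long steel dowel pin, 12 mm diameter, 78 mm long, standing upright in the stand, projecting 48 mm above it. Origin: centre of its foot (lower end, slightly chamfered); z along the pin to its tapered top. Fully home in the lower half its foot is 6 mm above the worktop and 44 mm project above the parting face.
- long_pin_top (a point): Centre of the top end of the long pin; the top 8 mm taper to 6 mm diameter.
- short_pin: Short steel dowel pin, 12 mm diameter, 50 mm long, projecting 20 mm above the stand. Not used; stays in its well. Origin: centre of its foot.
- petri_dish: Closed round petri dish, 90 mm diameter, 15 mm high, on the worktop between the stand and the upper half, near the front edge; bystander. Origin: centre of the underside.
- tape_roll: Roll of tape lying flat, 100 mm diameter, 25 mm high, near the front left; bystander. Origin: centre of the underside.
- small_jar: White plastic jar with screw lid, 62 mm diameter, 60 mm high, behind the upper half; bystander. Origin: centre of the underside.
- dropper_bottle: Small clear bottle with white cap, 32 mm diameter, 75 mm high, between the lower half and the centrifuge; bystander. Origin: centre of the underside.
- centrifuge_front (a point): A fixed obstacle, not used: bench centrifuge, a cream box 250 mm wide (y) and 223 mm high that stands behind the pin stand, between the two mould halves. This point is the middle of its front face at the height of its top; it reaches 125 mm to either side and 370 mm further back. Carry things round its front or well above it.
Things that resemble listed ones, but are neither listed nor needed, are in the scene too. Leave any red look-alike of the upper_half alone.

How it is judged:
By the outcome, as a careful person would: the job done as asked, in the order asked, and still so for the second after the job is handed in, while the arm keeps its last pose, push and grip.
It also fails if it takes over 72 s, if anything falls off the work surface, if the arm or the gripper's body presses on something with over 40 N, if the wrist force passes 120 N, or if a joint passes its speed limit or range.

## Robot

A 7-joint arm with a two-finger parallel gripper is mounted at the origin on a cart in front of the work surface, level with it; the furniture and walls round the work are solid. World frame = base frame: x ahead of the robot, y to its left, z up, the work surface at z = 0. Lengths are in m, angles in rad, forces in N, time in s.
With the tool pointing down it reaches from about 0.4 to 0.875 m from the base axis. Payload 6.5 kg.
Tool frame: the origin (TCP) lies midway between the tips of the shut fingers; the grasp point (between the pads) lies 19 mm behind it; z points along the fingers, y is the line along which they close (so a half turn about z gives the same grasp; the last joint's range is limited). The gripper opens to 85 mm and grips with 20 to 120 N. Pads are 22 mm wide; open, the fingers measure 114 mm over their backs; the gripper's body (76 mm by 85 mm) begins 54 mm behind the grasp point. The pads swing forward as they close: fully open they stand 13 mm farther back than shut.
Start: joints at [-1.38, 0.536, -0.004, 1.538, 0.003, 1.067, -0.071], TCP at [0.165, 0.629, 0.231] pointing down, gripper open.
Joint ranges: [-2.7, 2.7], [-0.37, 2.16], [-1.27, 1.26], [0.24, 2.4], [-1.31, 4.45], [0.19, 1.91], [-2.76, 2.76]. Speed limits (rad/s): [2.39, 2.39, 3.14, 3.14, 3.14, 3.14, 3.14].

## Interface

Orientations are given as a unit quaternion [w, x, y, z].
In Python, from workcell import bot gives the robot as it stands. The module is installed in compiled form; this text tells all that it offers.
- The arm moves only by the tool carry_out, never from a script. Its argument "commands" is a list of rows, each a list of 4 numbers: the shift along the tool's x, y, z in m, then the turn about the tool's z in rad. A call has exactly 5 rows; each row is the pose to reach, as a shift and turn from the pose commanded when the call began, along the tool's axes at that moment; what a row does not reach only later rows make up. A row lasts 1/10 s, in which the tool goes at most 50 mm and 8.59 degrees, less where a joint would pass 70% of its speed; a pose out of reach is approached as far as the arm can. A call with a gripper value outside its range is refused whole. "grip" is the opening, from -1 (shut) to 1 (fully open), set as the call begins (left out, the last holds). The fingers move at their own pace and stop on an object; the grip force is fixed at half the most. Time passes only in rows, so rows that repeat a pose let the fingers close, or fill a call up. It gives the time, the measured TCP pose, the force, the opening and the grip force at its end, in the units of the state.
- bot.read_state(): the state, without advancing time (a new reading comes with each control period).
- bot.grab_frame(name): name is "scene" or "top" or "wrist"; returns (picture, depth): 400x640x3 uint8, red, green, blue; 400x640 float32, m along the optical axis (not along the pixel's ray), 0 where there is no reading.
- bot.calibration(name): a dict with "fx", "fy", "cx", "cy" (pixels), "R" (3x3) and "t" (3): a world point X has camera coordinates R X + t; the wrist camera has in their place "T_tool_cam" (4x4, takes a point from camera to tool coordinates, whose origin is the TCP and whose axes are the flange's). Camera axes: x right, y down, z forward; pixel columns grow to the right and rows downward; lengths in m; the calibration is good to about 2 mm. A picture is of the moment at which its call begins: read the wrist's pose just before it. calibration takes no time and is no camera call.
- bot.finish_job(): hands the job in; it is judged then, once.
The state is a dict: "t": time; "joint_pos": joint angles; "joint_velocities": joint speeds; "joint_efforts": joint torques, N m; "position": TCP position; "eef_rot": TCP orientation; "force": force on the tool from outside, world axes, zero at the start; "ft_torque": the same for the moment, N m; "gripper_width": finger opening in m; "grip_force": force on a finger pad.
Only numpy, scipy, OpenCV 4.12 (cv2) and the standard library are available. Lean on these libraries where they do the work, as an engineer would, in place of code of your own. Each camera call takes 0.05 s, during which the arm holds its last target. There are 200 camera calls.

## Working session

There is one attempt and no reset: what is moved stays moved. The work goes in short steps, Python scripts to look and compute and a tool call to move; the robot and the scene stay as the last step left them, time stands still between calls to the robot, and variables do not carry over. Pictures are saved under pics/ and viewed, at most 10 in all, crops included, and the job is handed in when it is done.

Besides the shell and the picture viewer there is one more tool, called after ">>>" by a JSON object that holds its "op" and its "data". carry_out: Moves the arm, as the interface text tells. Its arguments: {"type":"object","properties":{"commands":{"type":"array"},"grip":{"type":"number"}},"required":["commands"]}

```bash
mkdir -p pics; cat > h.py <<'E'
import numpy as np, cv2
from workcell import bot
from scipy.spatial.transform import Rotation as Ro
def q2R(q): return Ro.from_quat([q[1],q[2],q[3],q[0]]).as_matrix()
def cam(name):
    """returns img, depth, K tuple, Rwc, origin (cam->world)"""
    s=bot.read_state(); c=bot.calibration(name); im,d=bot.grab_frame(name)
    if name=="wrist":
        T=np.array(c["T_tool_cam"]); R=q2R(s["eef_rot"]); Rw=R@T[:3,:3]; o=R@T[:3,3]+s["position"]
    else:
        Rw=np.array(c["R"]).T; o=-Rw@np.array(c["t"])
    return im,d,(c["fx"],c["fy"],c["cx"],c["cy"]),Rw,o
def ray(u,v,K,Rw): return Rw@np.array([(u-K[2])/K[0],(v-K[3])/K[1],1.0])
def onplane(u,v,z,K,Rw,o):
    r=ray(u,v,K,Rw); return o+r*(z-o[2])/r[2]
def cloud(d,K,Rw,o):
    v,u=np.mgrid[:d.shape[0],:d.shape[1]]
    p=np.stack([(u-K[2])/K[0]*d,(v-K[3])/K[1]*d,d],-1)
    return p@Rw.T+o
def save(n,im): cv2.imwrite("pics/"+n,cv2.cvtColor(im,cv2.COLOR_RGB2BGR))
E
python3 - <<'E'
from h import *
s=bot.read_state(); print(s)
for n in("top","scene"):
    im,d,K,Rw,o=cam(n); save(n+"0.png",im); np.savez(n+"0.npz",im=im,d=d,K=K,Rw=Rw,o=o); print(n,K,o,Rw.round(3).tolist())
print(bot.calibration("wrist"))
E
```

```text
{'t': 0.0, 'joint_pos': array([-1.38017318,  0.53717173, -0.00439841,  1.53882381,  0.00261994,
        1.06730128, -0.07121652]), 'joint_velocities': array([-0.00087182,  0.00124943, -0.00030748, -0.00041565, -0.00122546,
        0.00132721, -0.00095516]), 'joint_efforts': array([-7.34862965e-05, -5.83408535e+01,  1.04851373e+00, -2.59101373e+01,
        1.22500284e-02,  9.43072635e-03, -1.06746339e-05]), 'position': array([0.16499789, 0.628083  , 0.2304291 ]), 'eef_rot': array([-2.75884409e-05,  1.28043845e-01,  9.91768144e-01, -8.49065846e-04]), 'force': array([-0.45818916,  0.07222714, -0.37455324]), 'ft_torque': array([-0.01938668, -0.01288917,  0.00020437]), 'grip_force': 0.0, 'gripper_width': 0.08550948194383859}
top (384.72713430977007, 384.72713430977007, 323.66911173153403, 190.63726855271508) [ 0.45790383 -0.07530223  1.65918277] [[0.008, -0.997, 0.073], [-1.0, -0.007, 0.01], [-0.009, -0.073, -0.997]]
scene (425.518100170609, 425.518100170609, 324.17675472098927, 201.2602414951888) [-0.20977749 -1.09939071  0.98110678] [[0.807, -0.318, 0.497], [-0.59, -0.444, 0.674], [0.006, -0.837, -0.546]]
{'fx': 276.083328413075, 'fy': 276.083328413075, 'cx': 316.59398476036284, 'cy': 202.85797213568108, 'T_tool_cam': array([[ 8.89722044e-04, -9.46509778e-01, -3.22673904e-01,
         8.29736940e-02],
       [ 9.99999374e-01,  1.06092002e-03, -3.54691492e-04,
         4.29998497e-04],
       [ 6.78050171e-04, -3.22673387e-01,  9.46510130e-01,
        -1.42331359e-01],
       [ 0.00000000e+00,  0.00000000e+00,  0.00000000e+00,
         1.00000000e+00]])}
```

View pics/top0.png

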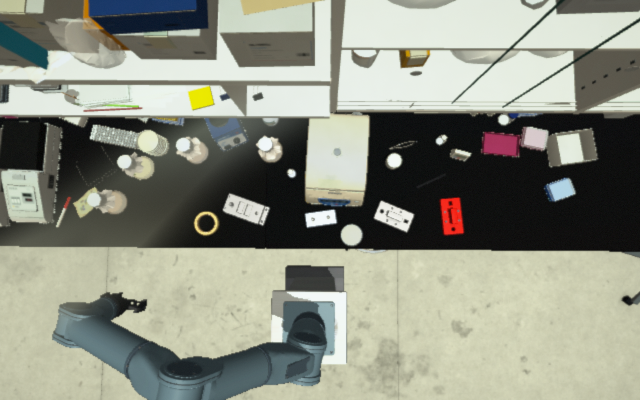

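View pics/scene0.png

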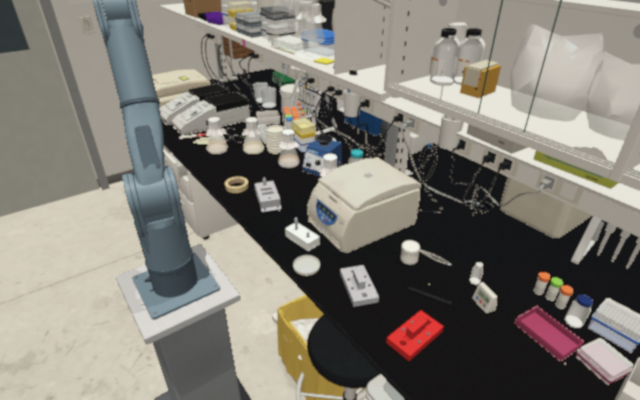

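The top view shows the lower half near (246,209), stand (321,218), dish (351,235), upper half (394,216), red look-alike (452,216) and tape roll (206,223). The scene view shows the same layout. Next I measure them from the top view.

```bash
python3 - <<'E'
from h import *
Z=np.load("top0.npz"); im,d,K,Rw,o=[Z[k] for k in("im","d","K","Rw","o")]
P=cloud(d,K,Rw,o)
g=im.astype(int).mean(-1)
for n,(u0,u1,v0,v1),zlo,zt in(("lower",(218,276,185,230),.003,.04),("stand",(300,342,204,232),.02,.036),("upper",(368,420,196,236),.004,.022)):
    m=np.zeros(g.shape,np.uint8); m[v0:v1,u0:u1]=(g[v0:v1,u0:u1]>90)*255
    nn,l,st,_=cv2.connectedComponentsWithStats(m); k=1+st[1:,4].argmax()
    vv,uu=np.nonzero(l==k)
    pts=np.array([onplane(u,v,zt,K,Rw,o)[:2] for u,v in zip(uu,vv)],np.float32)
    print(n,len(pts),cv2.minAreaRect(pts*1000), "zmed",np.median(P[vv,uu,2]),P[vv,uu,2].max())
for n,(u,v) in dict(dish=(351,235),tape=(206,223),cf=(336,202),jar=(394,160),bottle=(291,173)).items(): print(n,onplane(u,v,.02,K,Rw,o).round(3),P[v,u].round(3))
big=cv2.resize(im[185:245,195:420],None,fx=3.5,fy=3.5,interpolation=cv2.INTER_CUBIC); save("top_crop.png",big)
E
```

```text
lower 868 ((496.5196228027344, 268.46002197265625), (185.11192321777344, 83.79725646972656), 70.6392822265625) zmed 0.03618865864019294 1.659182773596389
stand 455 ((462.4872131347656, -45.951507568359375), (61.7629280090332, 129.78704833984375), 8.542346000671387) zmed 0.03416186016599121 0.0866092324618124
upper 727 ((472.56195068359375, -356.03564453125), (155.64613342285156, 85.2247314453125), 67.79370880126953) zmed 0.021470096015435702 1.659182773596389
dish [ 0.391 -0.176  0.02 ] [ 0.391 -0.177  0.015]
tape [0.437 0.441 0.02 ] [ 0.437  0.448 -0.003]
cf [ 0.53  -0.112  0.02 ] [ 0.526 -0.11   0.117]
jar [ 0.712 -0.36   0.02 ] [ 0.706 -0.353  0.06 ]
bottle [0.653 0.081 0.02 ] [0.648 0.077 0.068]
```

View pics/top_crop.png

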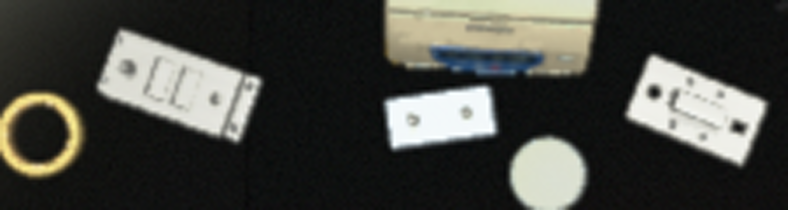

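The crop shows that the fixed dowel of the lower half is its left end and the hole its right. The upper half has its round hole on the left and its slot on the right, so both point the same way. I'm moving over the lower half for a closer look.

>>> {"op": "carry_out", "data": {"commands": [[-0.034, -0.028, 0.003, 0], [-0.068, -0.057, 0.006, 0], [-0.101, -0.085, 0.009, 0], [-0.135, -0.114, 0.012, 0], [-0.169, -0.142, 0.015, 0]]}}

```text
t: 0.6
position: [0.2931, 0.4465, 0.2159]
eef_rot: [-0.0, 0.128, 0.992, -0.0]
force: [1.2, 0.7, 0.3]
gripper_width: 0.0856
grip_force: 0.0
```

>>> {"op": "carry_out", "data": {"commands": [[-0.034, -0.028, 0.003, 0], [-0.068, -0.057, 0.006, 0], [-0.101, -0.085, 0.009, 0], [-0.135, -0.114, 0.012, 0], [-0.169, -0.142, 0.015, 0]], "grip": 0.0}}

```text
t: 1.1
position: [0.4204, 0.2664, 0.2011]
eef_rot: [-0.0, 0.128, 0.992, -0.0]
force: [0.6, 0.5, -0.2]
gripper_width: 0.0427
grip_force: 0.0
```

```bash
cat >> h.py <<'E'
def go(x,y,z,yawx=None):
    """shift in tool axes and turn to reach world TCP x,y,z with tool x-axis at world angle yawx (deg)"""
    s=bot.read_state(); R=q2R(s["eef_rot"]); d=R.T@(np.array([x,y,z])-s["position"])
    a=np.degrees(np.arctan2(R[1,0],R[0,0])); t=0 if yawx is None else -np.radians((yawx-a+180)%360-180)
    print("pos",s["position"].round(4),"xang",round(a,2),"tilt",R[:,2].round(4),"F",s["force"].round(2),"w",round(s["gripper_width"],4),"t",round(s["t"],2)); print("move",d.round(4),"turn",round(t,4),"dist",round(np.linalg.norm(d),3))
E
python3 - <<'E'
from h import *
import time
im,d,K,Rw,o=cam("wrist"); save("w1.png",im); np.savez("w1.npz",im=im,d=d,K=K,Rw=Rw,o=o)
go(.43,-.04,.2,170)
E
```

```text
pos [0.4251 0.2586 0.2008] xang 164.76 tilt [ 0.002  -0.0046 -1.    ] F [ 3.76 -5.72  0.19] w 0.0426 t 1.15
move [-0.0833 -0.2868  0.0021] turn -0.0915 dist 0.299
```

View pics/w1.png

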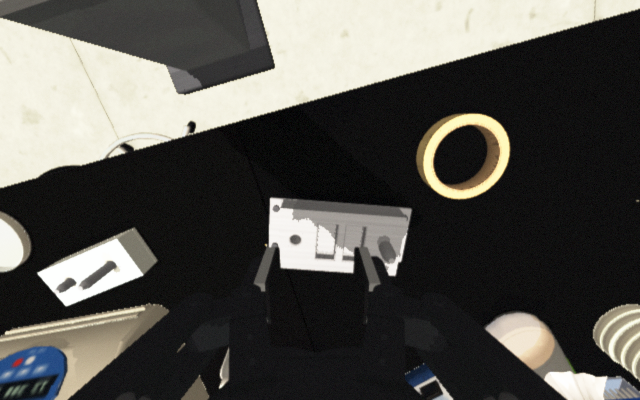

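The wrist view shows the hole at (295,239) and the fixed dowel tip near (387,248). In the stand at left, the long pin leans at (100,275) and the short one at (67,285), so the long pin is in the +y well. I'll measure the hole and move on to the stand.

```bash
cat >> h.py <<'E'
def blob(im,u,v,r,thr,dark=True):
    """centroid of dark (or bright) component at/near u,v"""
    g=im.astype(float).mean(-1); u0,v0=u-r,v-r; c=g[v0:v+r+1,u0:u+r+1]
    m=((c<thr) if dark else (c>thr)).astype(np.uint8)
    n,l,st,ce=cv2.connectedComponentsWithStats(m)
    k=1+np.argmin([np.hypot(*(ce[i]-r)) if st[i,4]>4 else 99 for i in range(1,n)])
    return ce[k]+[u0,v0],st[k]
E
python3 - <<'E'
from h import *
Z=np.load("w1.npz"); im,d,K,Rw,o=[Z[k] for k in("im","d","K","Rw","o")]
print(im[232:247,286:306].mean(-1).astype(int))
for t in(90,130): 
    c,s=blob(im,295,239,12,t); print(c,s,onplane(*c,.04,K,Rw,o).round(4))
P=cloud(d,K,Rw,o)
m=(P[...,2]>.068)&(P[...,2]<.09)&(abs(P[...,0]-.46)<.03)&(abs(P[...,1]+.04)<.06); print("pin",P[m].mean(0).round(4),m.sum())
m=(P[...,2]>.067)&(P[...,2]<.08)&(abs(P[...,0]-.51)<.06)&(abs(P[...,1]-.32)<.05); print("dowel",P[m].mean(0).round(4),m.sum())
E
```

```text
[[243 243 244 244 243 243 243 242 242 242 242 242 241 241 243 242 241 241
  241 241]
 [245 245 245 245 245 244 243 242 239 238 242 242 244 243 244 244 237 242
  243 242]
 [245 245 245 245 245 243 233 210 197 197 205 222 236 242 244 244 240 243
  244 244]
 [245 244 245 244 235 215 174 131 119 121 129 156 188 228 242 244 244 244
  244 243]
 [243 243 242 236 202 140 100  88  84  91  97 109 125 168 227 241 244 244
  244 244]
 [243 243 240 213 148 101  81  88  85  93  91  97  99 114 183 231 241 243
  243 244]
 [243 243 238 198 117  83  85  82  88  83  94 100  98  94 138 214 240 242
  243 242]
 [244 243 236 203 117  79  82  84  84  88  97 100 101  96 122 207 240 244
  242 243]
 [244 244 236 203 137  91  84  91  87  92  97 100 106 101 128 209 239 243
  244 244]
 [243 243 240 212 153 100  85  91  91  98  96 102 103 113 152 217 239 243
  243 243]
 [244 243 242 226 191 138 101  96  89  92  95 101 110 133 189 226 240 243
  243 242]
 [244 244 244 239 221 193 161 130 106 102 110 120 150 189 218 237 242 244
  243 243]
 [243 244 244 242 237 222 204 189 171 165 168 188 203 226 237 243 243 243
  243 244]
 [244 243 238 242 243 236 232 223 215 208 212 227 229 238 243 242 242 243
  243 242]
 [243 243 239 242 242 236 238 237 236 236 235 239 240 243 243 243 243 243
  243 242]]
[293.         238.27777778] [ 8  9  5  6 18] [0.477  0.2222 0.04  ]
[295.02857143 239.05714286] [ 7  8 11  9 70] [0.4786 0.2243 0.04  ]
pin [ 0.4548 -0.012   0.0768] 174
dowel [0.5137 0.3273 0.0711] 76
```

>>> {"op": "carry_out", "data": {"commands": [[-0.017, -0.044, 0, -0.0], [-0.034, -0.088, 0, -0.0], [-0.05, -0.132, 0, -0.0], [-0.067, -0.176, 0, -0.0], [-0.084, -0.22, 0, -0.0]]}}

```text
t: 1.65
position: [0.445, 0.0324, 0.2013]
eef_rot: [0.0, 0.128, 0.992, 0.0]
force: [0.8, -0.3, 0.3]
gripper_width: 0.0428
grip_force: 0.0
```

>>> {"op": "carry_out", "data": {"commands": [[0, -0.025, 0.015, 0], [0, -0.045, 0.03, 0], [0, -0.06, 0.03, 0], [0, -0.06, 0.03, 0], [0, -0.06, 0.03, 0]]}}

```text
t: 2.15
position: [0.4303, -0.0234, 0.1714]
eef_rot: [0.0, 0.128, 0.992, 0.0]
force: [-1.0, 0.3, -0.1]
gripper_width: 0.043
grip_force: 0.0
```

```bash
python3 - <<'E'
from h import *
im,d,K,Rw,o=cam("wrist"); save("w2.png",im); np.savez("w2.npz",im=im,d=d,K=K,Rw=Rw,o=o)
P=cloud(d,K,Rw,o)
for a,b in((.045,.055),(.055,.065),(.065,.075),(.076,.09)):
    m=(P[...,2]>a)&(P[...,2]<b)&(abs(P[...,0]-.46)<.035)&(abs(P[...,1]+.045)<.06); print("pin",P[m].mean(0).round(4),P[m].std(0).round(4),m.sum())
go(.458,-.014,.12)
E
```

```text
pin [ 0.4592 -0.0571  0.0502] [0.0058 0.029  0.0029] 121
pin [ 0.4557 -0.0348  0.0584] [0.0065 0.0299 0.0031] 66
pin [ 0.4512 -0.0146  0.0702] [0.0012 0.0033 0.003 ] 50
pin [ 0.454  -0.0149  0.0805] [0.0021 0.0028 0.0027] 107
pos [ 0.4305 -0.023   0.1715] xang 165.35 tilt [ 7.e-04  4.e-04 -1.e+00] F [ 0.3 -0.5  0.5] w 0.0424 t 2.2
move [-0.0243  0.0156  0.0515] turn 0 dist 0.059
```

View pics/w2.png

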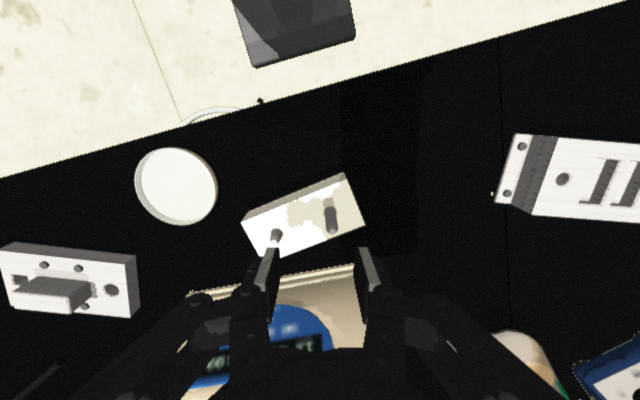

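The long pin stands at (331,220) with its top at about (333,232), the short pin is at (276,235), and the hole shows again at (562,180). I'll work out the pin axis.

```bash
python3 - <<'E'
from h import *
Z=np.load("w2.npz"); im,d,K,Rw,o=[Z[k] for k in("im","d","K","Rw","o")]
P=cloud(d,K,Rw,o)
near=(abs(P[...,0]-.455)<.02)&(abs(P[...,1]+.015)<.02)
for zt in(.079,.081,.083):
    m=near&(P[...,2]>zt)&(P[...,2]<.09); v,u=np.nonzero(m); print(zt,len(u),u.mean(),v.mean(),P[m].mean(0).round(4),P[m][:,2].max().round(4))
print(im[200:240,322:344].mean(-1).astype(int))
# stand top fit: rect of z .03-.042
m=(abs(P[...,2]-.036)<.005)&(abs(P[...,0]-.46)<.06)&(abs(P[...,1]+.046)<.09)
print(cv2.minAreaRect((P[m][:,:2]*1000).astype(np.float32)))
c,s=blob(im,562,180,12,130); print(c,s,onplane(*c,.04,K,Rw,o).round(4))
E
```

```text
0.079 68 331.86764705882354 229.19117647058823 [ 0.4547 -0.0149  0.0822] 0.0847
0.081 49 331.81632653061223 229.87755102040816 [ 0.455  -0.0151  0.083 ] 0.0847
0.083 32 332.0625 230.75 [ 0.4556 -0.015   0.0836] 0.0847
[[218 216 182 170 167 169 170 170 172 172 176 211 221 220 221 220 220 222
  223 219 220 223]
 [202 192 176 170 172 172 170 170 170 172 172 193 216 221 220 221 220 219
  222 221 222 220]
 [207 180 172 171 170 167 171 171 170 171 173 179 215 221 219 220 221 222
  222 219 223 221]
 [216 183 171 168 172 170 170 169 171 170 169 176 213 222 221 221 220 221
  220 221 222 219]
 [218 183 173 173 173 170 170 168 168 168 170 177 215 223 222 222 221 222
  221 221 221 219]
 [217 184 172 169 170 166 161 158 161 163 165 170 195 219 222 219 220 222
  222 221 221 221]
 [218 206 176 168 160 149 135 129 133 131 139 150 171 211 220 222 220 219
  221 221 222 221]
 [220 215 176 155 136 114 103 102 100 105 108 119 151 203 220 220 222 220
  219 221 221 220]
 [221 216 165 127 102  91  90  88  91  89  86  92 120 166 207 220 221 222
  221 220 222 222]
 [221 204 156 109  89  91  91  92  85  90  88
[... 2311 characters left out ...]
10 207 193 189 191 209 215 217 217 210 172
  142  89  75  45]
 [254 254 251 232 218 219 221 220 218 215 211 211 216 211 177 161 140  88
   49  24  19  14]
 [254 254 254 235 221 220 219 219 219 216 209 190 169 142  93  73  47  26
   13   6  13  11]
 [254 254 254 239 222 219 217 216 209 175 145 116  81  51  28  24  11  11
    8  10   6   9]
 [254 254 254 252 230 212 176 164 140  90  51  36  25  20  14  14  16   3
   10  11   8  12]
 [254 254 254 253 220 149  95  75  47  26  19  11  13  15   8  17  15  11
   12   7  10   7]]
((474.76416015625, -44.74724578857422), (85.74996185302734, 124.08064270019531), 8.425581932067871)
[562.07017544 178.57017544] [  6   5  13  12 114] [0.4783 0.2224 0.04  ]
```

>>> {"op": "carry_out", "data": {"commands": [[-0.0226, 0.0142, 0.02, 0], [-0.0226, 0.0142, 0.05, 0], [-0.0226, 0.0142, 0.085, 0], [-0.0226, 0.0142, 0.11, 0], [-0.0226, 0.0142, 0.1265, 0]]}}

```text
t: 2.7
position: [0.4552, -0.0144, 0.0432]
eef_rot: [-0.001, 0.127, 0.992, 0.0]
force: [0.6, -0.3, -0.4]
gripper_width: 0.0428
grip_force: 0.0
```

>>> {"op": "carry_out", "data": {"commands": [[0, 0, 0, 0], [0, 0, 0, 0], [0, 0, 0, 0], [0, 0, 0, 0], [0, 0, 0, 0]], "grip": -1}}

```text
t: 3.2
position: [0.4561, -0.0159, 0.0455]
eef_rot: [0.001, 0.128, 0.992, 0.0]
force: [0.5, 0.6, -1.0]
gripper_width: 0.0103
grip_force: 58.4
```

>>> {"op": "carry_out", "data": {"commands": [[0, 0, 0, 0], [0, 0, 0, 0], [0, 0, -0.003, 0], [0, 0, -0.006, 0], [0, 0, -0.01, 0]]}}

```text
t: 3.7
position: [0.4554, -0.016, 0.0549]
eef_rot: [-0.0, 0.128, 0.992, -0.0]
force: [0.5, -0.1, -0.1]
gripper_width: 0.0104
grip_force: 58.4
```

>>> {"op": "carry_out", "data": {"commands": [[0, 0, -0.02, 0], [0, 0, -0.045, 0], [0, 0, -0.07, 0], [0, 0.01, -0.085, 0], [0.005, 0.035, -0.09, 0]]}}

```text
t: 4.2
position: [0.4605, 0.0173, 0.1467]
eef_rot: [0.001, 0.13, 0.991, -0.0]
force: [0.4, 0.0, -0.7]
gripper_width: 0.0099
grip_force: 59.0
```

>>> {"op": "carry_out", "data": {"commands": [[0.008, 0.048, 0, 0], [0.016, 0.096, 0, 0], [0.024, 0.144, 0, 0], [0.03, 0.18, 0.0, 0], [0.034, 0.2, 0.0, 0]]}}

```text
t: 4.7
position: [0.4769, 0.2252, 0.145]
eef_rot: [-0.0, 0.126, 0.992, 0.001]
force: [-0.2, -0.1, -1.5]
gripper_width: 0.0104
grip_force: 59.0
```

>>> {"op": "carry_out", "data": {"commands": [[0, 0.002, 0.01, 0], [0, 0.002, 0.02, 0], [0, 0.002, 0.02, 0], [0, 0.002, 0.02, 0], [0, 0.002, 0.02, 0]]}}

```text
t: 5.2
position: [0.4782, 0.2219, 0.1249]
eef_rot: [0.0, 0.129, 0.992, -0.0]
force: [0.9, -0.4, -1.5]
gripper_width: 0.0102
grip_force: 59.0
```

```bash
python3 - <<'E'
from h import *
im,d,K,Rw,o=cam("wrist"); save("w3.png",cv2.resize(im[150:350,220:420],None,fx=3,fy=3,interpolation=cv2.INTER_NEAREST)); np.savez("w3.npz",im=im,d=d,K=K,Rw=Rw,o=o)
go(.4784,.2235,.125)
E
```

```text
pos [0.4783 0.2223 0.1251] xang 165.2 tilt [ 4.e-04 -0.e+00 -1.e+00] F [-0.52  0.12 -0.53] w 0.0104 t 5.25
move [0.0002 0.0012 0.0001] turn 0 dist 0.001
```

View pics/w3.png

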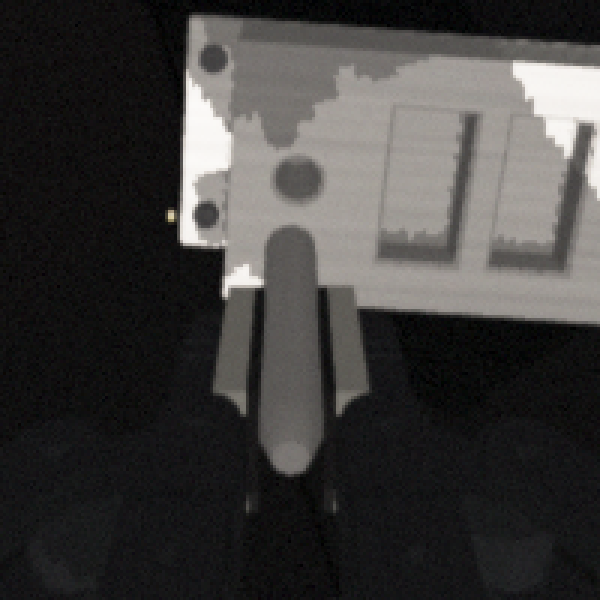

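The pin hangs upright in the fingers: foot edge at crop (291,226), i.e. pixel (317,225), and top face at crop (291,458). The hole is at crop (298,178), i.e. pixel (319,209). I'll compute the offset.

```bash
python3 - <<'E'
from h import *
Z=np.load("w3.npz"); im,d,K,Rw,o=[Z[k] for k in("im","d","K","Rw","o")]
s=bot.read_state(); R=q2R(s["eef_rot"])
T=lambda p:(R.T@(np.array(p)-s["position"])*1000).round(1)
g=im.astype(float).mean(-1)
print(g[200:222,308:332].astype(int)); print(g[222:232,304:332].astype(int))
for t in(85,110):
    c,st=blob(im,319,209,11,t); print("hole",c,st,T(onplane(*c,.04,K,Rw,o)),onplane(*c,.04,K,Rw,o).round(4))
print("foot edge",T(onplane(317,225.3,.086,K,Rw,o)),"top",T(onplane(317,302.7,.164,K,Rw,o)))
P=cloud(d,K,Rw,o)
for v in(228,232,236,240,250,260,270,280,290,300,304): print(v,T(P[v,317]))
E
```

```text
[[166 160 160 157 149 160 161 161 156 157 161 161 159 158 160 158 161 159
  159 161 157 157 157 158]
 [162 163 163 164 163 166 163 160 153 149 144 140 147 147 156 159 161 162
  163 160 155 160 160 160]
 [162 165 162 164 160 159 150 140 135 127 127 124 126 128 133 140 156 161
  163 163 157 161 161 160]
 [161 163 164 161 156 143 126 112 113 116 117 114 117 116 110 111 135 146
  158 164 162 161 165 163]
 [159 162 160 159 145 119  99  91  94 104 107 104 103  97  95  89 104 132
  149 162 159 160 161 161]
 [158 160 154 146 128  96  81  82  85  86  92  88  86  86  84  80  88 110
  129 144 155 161 160 163]
 [158 157 153 133 102  87  81  82  84  86  87  85  90  85  86  80  84  88
  111 129 155 158 158 158]
 [157 157 145 129  93  81  82  80  84  87  84  81  85  83  83  82  80  83
   99 122 143 157 157 159]
 [160 161 139 119  89  79  80  82  86  87  83  85  90  86  83  84  79  79
   90 124 141 157 159 157]
 [164 159 136 118  86  82  83  84  86  87  88  86  86  83  86  82  81  79
   86 119 143 160 162 162]
 [160 159 137 117  85  79  81  80  84  84  87  84  85  85  82  81  83  80
   87 119 142 15
[... 2096 characters left out ...]
  90  89  86  86  84  89  91  93  88
   86  86 110 149 157 157 158 155 157 158]
 [157 155 159 153 128  92  82  88  85  91  87  87  87  89  87  87  86  85
   79  85  98 148 155 158 155 156 156 156]]
hole [315.37142857 209.54285714] [ 5  7  7 10 35] [-0.7 -1.1 85.1] [0.4787 0.221  0.04  ]
hole [318.91411043 209.51533742] [  4   6  15  13 163] [-0.7  2.  85.1] [0.4795 0.224  0.04  ]
foot edge [ 4.2  0.3 39.1] top [  0.2   0.3 -38.9]
228 [ 8.290e+01  1.000e-01 -1.422e+02]
232 [ 5.9  0.3 24.2]
236 [ 5.7  0.3 18.5]
240 [ 5.7  0.3 12.8]
250 [ 5.8  0.3 -0.1]
260 [  5.7   0.3 -11.2]
270 [  5.9   0.3 -21.2]
280 [  5.8   0.3 -29.7]
290 [  3.9   0.3 -34.7]
300 [  0.7   0.3 -37.8]
304 [ -1.4   0.3 -37.8]
```

>>> {"op": "carry_out", "data": {"commands": [[-0.0005, 0.0017, 0.008, 0], [-0.0005, 0.0017, 0.018, 0], [-0.0005, 0.0017, 0.028, 0], [-0.0005, 0.0017, 0.034, 0], [-0.0005, 0.0017, 0.034, 0]]}}

```text
t: 5.75
position: [0.478, 0.2242, 0.0895]
eef_rot: [-0.001, 0.128, 0.992, -0.001]
force: [0.6, -0.2, -0.4]
gripper_width: 0.0103
grip_force: 59.0
```

```bash
python3 - <<'E'
from h import *
im,d,K,Rw,o=cam("wrist")
s=bot.read_state(); R=q2R(s["eef_rot"]); print(s["position"],s["force"])
T=lambda p:(R.T@(np.array(p)-s["position"])*1000).round(1)
g=im.astype(float).mean(-1)
print(g[208:236,302:334].astype(int))
P=cloud(d,K,Rw,o)
for v in(240,250,260): print(T(P[v,317]))
E
```

```text
[0.47844037 0.22437198 0.09012537] [-1.02725143 -0.1808724  -0.17758544]
[[120 117 118 118 113 116 120 121 118 117 118 116 115 114 116 118 116 118
  120 120 117 115 118 119 116 118 117 116 115 118 119 115]
 [110 115 115 117 115 117 119 118 118 117 116 117 121 117 118 120 116 116
  119 119 114 120 120 120 121 115 121 119 120 116 116 118]
 [109 111 114 114 113 113 113 112 115 114 114 114 117 115 117 116 114 118
  116 116 118 119 117 117 119 117 118 117 120 117 119 116]
 [114 113 111 115 109 113 111 114 112 112 112 113 113 114 113 113 113 111
  112 112 112 111 112 113 111 115 114 112 115 116 119 119]
 [110 112 113 116 115 114 111 111 112 108 112 114 109 114 113 109 112 111
  112 113 111 110 112 114 112 114 112 118 116 120 137 142]
 [115 117 117 120 140 142 121 114 114 113 112 116 109 115 112 113 112 114
  112 110 115 114 111 112 114 108 112 130 140 141 151 157]
 [118 115 119 143 157 155 125 115 113 115 118 114 114 116 114 114 115 113
  113 114 114 114 113 114 113 110 112 132 152 154 158 153]
 [117 116 123 152 160 159 127 118 114 117 118 115 116 114 119 112 116 113
  116 116 115 114 114 
[... 2048 characters left out ...]
0 154 147 115  89  86  86  90  88  87  90  89  88  89  93
   88  89  85  83  90 122 134 154 156 158 157 162 156 160]
 [164 165 163 165 161 155 109  85  86  88  88  91  87  91  91  90  93  92
   88  89  85  87  89 123 150 155 161 163 157 161 157 160]
 [162 164 161 162 165 155 111  87  82  86  88  90  87  89  89  88  88  90
   90  84  87  84  87 133 158 162 161 163 160 160 161 165]
 [158 163 158 163 159 154 113  91  88  88  92  91  89  87  86  87  92  93
   85  87  84  83  91 133 155 162 163 161 160 161 159 159]
 [160 163 162 162 161 155 112  86  84  86  92  91  90  88  90  88  93  90
   91  90  86  87  85 123 158 161 160 163 162 163 160 162]]
[ 6.1  0.4 13.4]
[6.3 0.4 0.1]
[  5.9   0.4 -10.3]
```

>>> {"op": "carry_out", "data": {"commands": [[-0.0006, 0, 0.004, 0], [-0.0006, 0, 0.008, 0], [-0.0006, 0, 0.011, 0], [-0.0006, 0, 0.014, 0], [-0.0006, 0, 0.016, 0]]}}

```text
t: 6.3
position: [0.4794, 0.2244, 0.0745]
eef_rot: [-0.0, 0.128, 0.992, -0.0]
force: [-0.7, -0.1, -0.4]
gripper_width: 0.0103
grip_force: 59.0
```

```bash
python3 - <<'E'
from h import *
s=bot.read_state(); print(s["position"],s["force"],s["ft_torque"])
E
```

```text
[0.47935717 0.2244276  0.07451167] [-0.65066925 -0.11671964 -0.38746222] [-0.00231764 -0.00664673  0.00608399]
```

>>> {"op": "carry_out", "data": {"commands": [[0, 0, 0.006, 0], [0, 0, 0.012, 0], [0, 0, 0.018, 0], [0, 0, 0.023, 0], [0, 0, 0.027, 0]]}}

```text
t: 6.8
position: [0.4793, 0.2245, 0.0472]
eef_rot: [-0.0, 0.128, 0.992, -0.0]
force: [0.2, -0.3, -0.6]
gripper_width: 0.0103
grip_force: 59.1
```

>>> {"op": "carry_out", "data": {"commands": [[0, 0, 0.001, 0], [0, 0, 0.002, 0], [0, 0, 0.0025, 0], [0, 0, 0.0025, 0], [0, 0, 0.0025, 0]]}}

```text
t: 7.3
position: [0.4795, 0.2245, 0.0455]
eef_rot: [0.0, 0.128, 0.992, 0.0]
force: [-0.4, -0.2, 0.5]
gripper_width: 0.0104
grip_force: 59.3
```

>>> {"op": "carry_out", "data": {"commands": [[0, 0, 0.0006, 0], [0, 0, 0.0012, 0], [0, 0, 0.0018, 0], [0, 0, 0.0018, 0], [0, 0, 0.0018, 0]]}}

```text
t: 7.8
position: [0.48, 0.2246, 0.0451]
eef_rot: [0.0, 0.128, 0.992, 0.0]
force: [-4.2, -3.2, 18.1]
gripper_width: 0.0105
grip_force: 61.5
```

>>> {"op": "carry_out", "data": {"commands": [[0, 0, 0, 0], [0, 0, 0, 0], [0, 0, 0, 0], [0, 0, 0, 0], [0, 0, 0, 0]], "grip": 0.0}}

```text
t: 8.3
position: [0.4793, 0.2245, 0.0433]
eef_rot: [-0.0, 0.128, 0.992, -0.0]
force: [0.0, -0.5, 0.2]
gripper_width: 0.0428
grip_force: 0.0
```

>>> {"op": "carry_out", "data": {"commands": [[0, 0, -0.02, 0], [0, 0, -0.06, 0], [0, 0, -0.1, 0], [0.02, -0.01, -0.13, 0], [0.04, -0.02, -0.13, 0]]}}

```text
t: 8.8
position: [0.438, 0.2165, 0.1772]
eef_rot: [0.003, 0.128, 0.992, 0.002]
force: [-0.2, 0.2, 0.1]
gripper_width: 0.0427
grip_force: 0.0
```

>>> {"op": "carry_out", "data": {"commands": [[0, 0, 0, 0], [0, 0, 0, 0], [0, 0, 0, 0], [0, 0, 0, 0], [0, 0, 0, 0]], "grip": 1}}

```text
t: 9.3
position: [0.436, 0.2152, 0.1731]
eef_rot: [-0.0, 0.128, 0.992, -0.0]
force: [0.2, 0.0, 0.7]
gripper_width: 0.0854
grip_force: 0.0
```

```bash
python3 - <<'E'
from h import *
im,d,K,Rw,o=cam("wrist"); save("w4.png",im); np.savez("w4.npz",im=im,d=d,K=K,Rw=Rw,o=o)
P=cloud(d,K,Rw,o)
def reg(n,c,lo,hi,r=.02):
    m=(P[...,2]>lo)&(P[...,2]<hi)&(abs(P[...,0]-c[0])<r)&(abs(P[...,1]-c[1])<r); print(n,P[m].mean(0).round(4),P[m][:,2].max().round(4),m.sum())
reg("pin top",(.48,.2245),.0795,.095); reg("pin",(.48,.2245),.05,.07)
reg("dowel top",(.516,.328),.071,.085); reg("dowel",(.516,.328),.045,.06)
m=(abs(P[...,2]-.04)<.003)&(abs(P[...,0]-.5)<.1)&(abs(P[...,1]-.27)<.12)
print(cv2.minAreaRect((P[m][:,:2]*1000).astype(np.float32)), np.median(P[m][:,2]))
go(.42,-.3,.2,247.8)
E
```

```text
pin top [0.478  0.2249 0.0823] 0.0846 64
pin [0.4747 0.2252 0.06  ] 0.0698 92
dowel top [0.5149 0.3272 0.0728] 0.0743 54
dowel [0.5105 0.325  0.0526] 0.06 133
((497.7337646484375, 276.0829162597656), (150.61085510253906, 80.90744018554688), 70.65377807617188) 0.03928737436528745
pos [0.436  0.2152 0.1732] xang 165.27 tilt [-3.e-04 -4.e-04 -1.e+00] F [-0.99 -0.18  0.34] w 0.0853 t 9.35
move [-0.1155 -0.5024 -0.0266] turn -1.4404 dist 0.516
```

View pics/w4.png

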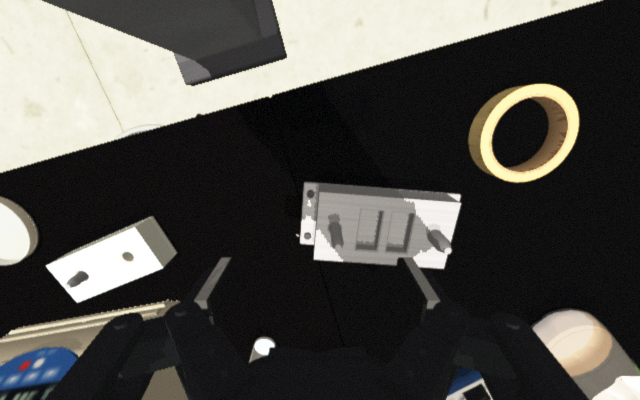

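The pin is home: its top reads 84.6 mm, and it is at (335,232) in the lower half beside the dowel at (440,238). Now I'm moving to the upper half with the wrist turned.

>>> {"op": "carry_out", "data": {"commands": [[-0.012, -0.038, -0.01, -0.144], [-0.024, -0.076, -0.02, -0.288], [-0.036, -0.114, -0.027, -0.432], [-0.048, -0.152, -0.027, -0.576], [-0.059, -0.191, -0.027, -0.72]]}}

```text
t: 9.85
position: [0.4447, 0.018, 0.2008]
eef_rot: [0.0, -0.225, 0.974, -0.0]
force: [0.5, 0.1, 1.1]
gripper_width: 0.0851
grip_force: 0.0
```

>>> {"op": "carry_out", "data": {"commands": [[0.016, -0.036, 0, -0.144], [0.033, -0.073, 0, -0.288], [0.049, -0.109, 0, -0.432], [0.066, -0.146, 0, -0.576], [0.082, -0.182, 0, -0.72]]}}

```text
t: 10.35
position: [0.447, -0.1377, 0.197]
eef_rot: [-0.006, -0.471, 0.882, 0.001]
force: [-0.5, 0.0, -0.6]
gripper_width: 0.0856
grip_force: 0.0
```

>>> {"op": "carry_out", "data": {"commands": [[0.045, -0.02, 0, 0], [0.09, -0.041, 0, 0], [0.135, -0.062, 0, 0], [0.165, -0.075, 0, 0], [0.182, -0.083, 0, 0]]}}

```text
t: 10.85
position: [0.4197, -0.3041, 0.1967]
eef_rot: [-0.006, -0.472, 0.882, 0.002]
force: [0.6, -0.2, -1.6]
gripper_width: 0.0854
grip_force: 0.0
```

>>> {"op": "carry_out", "data": {"commands": [[0, 0, 0, 0], [0, 0, 0, 0], [0, 0, 0, 0], [0, 0, 0, 0], [0, 0, 0, 0]]}}

```text
t: 11.35
position: [0.4204, -0.3018, 0.1966]
eef_rot: [-0.007, -0.473, 0.881, 0.002]
force: [-0.0, -0.1, 0.0]
gripper_width: 0.0856
grip_force: 0.0
```

```bash
python3 - <<'E'
from h import *
im,d,K,Rw,o=cam("wrist"); save("w5.png",im); np.savez("w5.npz",im=im,d=d,K=K,Rw=Rw,o=o)
P=cloud(d,K,Rw,o)
near=(abs(P[...,0]-.4726)<.09)&(abs(P[...,1]+.356)<.1)
for n,z,t in(("plate",.022,.003),("rib",.056,.003)):
    m=near&(abs(P[...,2]-z)<t); print(n,cv2.minAreaRect((P[m][:,:2]*1000).astype(np.float32)),np.median(P[m][:,2]),m.sum())
go(.4726,-.356,.1,247.8)
E
```

```text
plate ((471.9660339355469, -357.5987243652344), (150.18304443359375, 80.72081756591797), 67.8869857788086) 0.02146790818466665 6741
rib ((471.5265808105469, -357.69696044921875), (63.51665496826172, 23.600299835205078), 68.36558532714844) 0.05528587800931409 1298
pos [ 0.4203 -0.3021  0.1966] xang -123.56 tilt [-0.0149 -0.0029 -0.9999] F [ 0.11 -0.32 -0.07] w 0.0852 t 11.4
move [ 0.015  -0.0744  0.096 ] turn -0.1983 dist 0.122
```

View pics/w5.png

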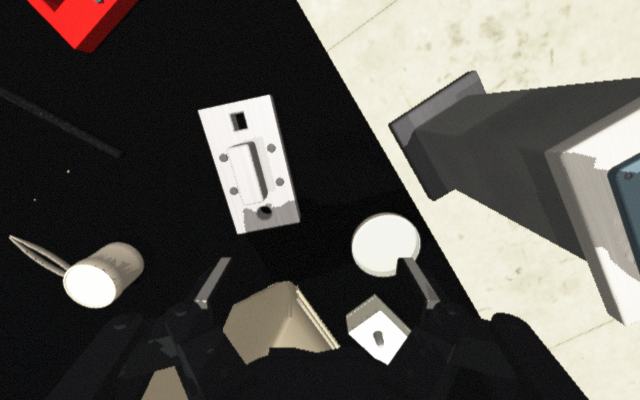

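The view shows the upper half at (248,165) with its round hole at bottom (264,212) and slot at top (238,120). The arm stopped short of the commanded turn, so I'll check the joints.

```bash
python3 - <<'E'
from h import *
s=bot.read_state(); print(s["joint_pos"].round(3))
E
```

```text
[ 1.111  0.465 -0.741  1.878  0.39   0.959  2.746]
```

>>> {"op": "carry_out", "data": {"commands": [[0, 0, 0, 0.14], [0, 0, 0, 0.28], [0, 0, 0, 0.42], [0, 0, 0, 0.56], [0, 0, 0, 0.7]]}}

```text
t: 11.9
position: [0.42, -0.3026, 0.1966]
eef_rot: [-0.008, -0.139, 0.99, -0.0]
force: [-0.4, -0.3, -0.2]
gripper_width: 0.0855
grip_force: 0.0
```

```bash
python3 - <<'E'
from h import *
s=bot.read_state(); print(s["joint_pos"].round(3)); go(.472,-.3576,.2,67.9)
E
```

```text
[ 0.996  0.426 -0.584  1.884  0.299  0.931  2.117]
pos [ 0.42   -0.3026  0.1966] xang -164.08 tilt [-0.0148 -0.0028 -0.9999] F [-0.43 -0.31 -0.17] w 0.0855 t 11.9
move [-0.0348 -0.0671 -0.004 ] turn 2.2345 dist 0.076
```

Joint 7 hit its limit, which left a small tool tilt of 0.85°. I'll turn the other way round, then rise towards the arm's upper limit at about 10° azimuth, where the joint-6 limit should tip the tool back upright.

>>> {"op": "carry_out", "data": {"commands": [[-0.009, 0.024, -0.02, 0.149], [-0.018, 0.048, -0.04, 0.298], [-0.027, 0.073, -0.06, 0.447], [-0.036, 0.097, -0.081, 0.596], [-0.045, 0.121, -0.101, 0.745]]}}

```text
t: 12.4
position: [0.4309, -0.1724, 0.2981]
eef_rot: [-0.007, 0.231, 0.973, -0.003]
force: [0.3, -0.4, 0.2]
gripper_width: 0.085
grip_force: 0.0
```

>>> {"op": "carry_out", "data": {"commands": [[0.01, 0.024, -0.02, 0.149], [0.02, 0.048, -0.04, 0.298], [0.029, 0.072, -0.06, 0.447], [0.039, 0.096, -0.081, 0.596], [0.049, 0.12, -0.101, 0.745]]}}

```text
t: 12.9
position: [0.4417, -0.0429, 0.3986]
eef_rot: [-0.005, 0.57, 0.822, -0.005]
force: [0.8, -0.2, 0.4]
gripper_width: 0.0854
grip_force: 0.0
```

>>> {"op": "carry_out", "data": {"commands": [[0.023, 0.011, -0.02, 0.149], [0.047, 0.022, -0.04, 0.298], [0.07, 0.033, -0.06, 0.447], [0.094, 0.044, -0.081, 0.596], [0.117, 0.055, -0.101, 0.745]]}}

```text
t: 13.4
position: [0.4527, 0.0862, 0.4992]
eef_rot: [-0.003, 0.83, 0.558, -0.007]
force: [0.2, -0.3, 0.8]
gripper_width: 0.0854
grip_force: 0.0
```

```bash
python3 - <<'E'
from h import *
s=bot.read_state(); print(s["joint_pos"].round(3)); go(.45,.085,.7,67.9)
E
```

```text
[ 0.366  0.08  -0.694  1.544  0.049  1.55  -0.715]
pos [0.4527 0.0862 0.4992] xang 67.86 tilt [-0.0141 -0.0028 -0.9999] F [ 0.22 -0.26  0.78] w 0.0854 t 13.4
move [-0.0038 -0.0045 -0.2007] turn -0.0007 dist 0.201
```

>>> {"op": "carry_out", "data": {"commands": [[0, 0, -0.03, 0], [0, 0, -0.06, 0], [0, 0, -0.09, 0], [0, 0, -0.12, 0], [0, 0, -0.15, 0]]}}

```text
t: 13.9
position: [0.4549, 0.0854, 0.6494]
eef_rot: [-0.003, 0.828, 0.561, -0.007]
force: [0.6, -0.4, -0.8]
gripper_width: 0.0854
grip_force: 0.0
```

```bash
python3 - <<'E'
from h import *
s=bot.read_state(); print(s["joint_pos"].round(3)); go(.45,.085,.7,67.9)
E
```

```text
[ 0.31   0.129 -0.699  1.156  0.085  1.899 -0.739]
pos [0.4549 0.0854 0.6494] xang 68.2 tilt [-0.0143 -0.0028 -0.9999] F [ 0.63 -0.43 -0.83] w 0.0854 t 13.9
move [-0.0026 -0.005  -0.0505] turn 0.0052 dist 0.051
```

j6 is almost at its limit of 1.91, so I'm taking a small step beyond it.

>>> {"op": "carry_out", "data": {"commands": [[0, 0, -0.005, 0], [0, 0, -0.01, 0], [0, 0, -0.015, 0], [0, 0, -0.02, 0], [0, 0, -0.025, 0]]}}

```text
t: 14.4
position: [0.4555, 0.0852, 0.6602]
eef_rot: [-0.001, 0.828, 0.56, -0.004]
force: [0.4, 0.1, 0.4]
gripper_width: 0.0857
grip_force: 0.0
```

```bash
python3 - <<'E'
from h import *
s=bot.read_state(); print(s["joint_pos"].round(3)); go(.45,.085,.5,67.9)
E
```

```text
[-0.388  0.079  0.12   1.164 -0.01   1.908 -0.653]
pos [0.4555 0.0852 0.6602] xang 68.17 tilt [-0.0077 -0.0022 -1.    ] F [0.44 0.12 0.44] w 0.0857 t 14.4
move [-0.0015 -0.004   0.1603] turn 0.0047 dist 0.16
```

>>> {"op": "carry_out", "data": {"commands": [[0, 0, -0.004, 0], [0, 0, -0.008, 0], [0, 0, -0.012, 0], [0, 0, -0.012, 0], [0, 0, -0.012, 0]]}}

```text
t: 14.9
position: [0.4553, 0.0855, 0.6649]
eef_rot: [0.0, 0.828, 0.561, 0.0]
force: [0.6, 0.0, -0.5]
gripper_width: 0.0853
grip_force: 0.0
```

```bash
python3 - <<'E'
from h import *
s=bot.read_state(); print(s["joint_pos"].round(3)); go(.42,-.1,.42,67.9)
E
```

```text
[-0.931  0.069  0.727  1.181 -0.048  1.908 -0.602]
pos [0.4553 0.0855 0.6649] xang 68.21 tilt [ 7.e-04  0.e+00 -1.e+00] F [ 0.61  0.05 -0.46] w 0.0853 t 14.9
move [-0.1854  0.0359  0.2449] turn 0.0054 dist 0.309
```

Tilt is now zero, so I'm moving down over the upper half.

>>> {"op": "carry_out", "data": {"commands": [[-0.027, 0.012, 0.034, 0], [-0.054, 0.024, 0.069, 0], [-0.081, 0.036, 0.103, 0], [-0.108, 0.048, 0.137, 0], [-0.135, 0.06, 0.172, 0]]}}

```text
t: 15.4
position: [0.4605, -0.0634, 0.4917]
eef_rot: [-0.0, 0.828, 0.561, 0.001]
force: [0.5, 0.3, -0.3]
gripper_width: 0.0855
grip_force: 0.0
```

>>> {"op": "carry_out", "data": {"commands": [[-0.027, 0.012, 0.034, 0], [-0.054, 0.024, 0.069, 0], [-0.081, 0.036, 0.103, 0], [-0.108, 0.048, 0.137, 0], [-0.135, 0.06, 0.172, 0]]}}

```text
t: 15.9
position: [0.4666, -0.2108, 0.32]
eef_rot: [0.001, 0.828, 0.561, 0.001]
force: [0.5, 1.6, 0.4]
gripper_width: 0.0855
grip_force: 0.0
```

>>> {"op": "carry_out", "data": {"commands": [[-0.027, 0.012, 0.034, 0], [-0.054, 0.024, 0.069, 0], [-0.081, 0.036, 0.103, 0], [-0.108, 0.048, 0.137, 0], [-0.135, 0.06, 0.172, 0]]}}

```text
t: 16.4
position: [0.4723, -0.3586, 0.148]
eef_rot: [0.0, 0.828, 0.56, 0.0]
force: [1.2, 0.4, 0.5]
gripper_width: 0.0857
grip_force: 0.0
```

>>> {"op": "carry_out", "data": {"commands": [[0, 0, 0, 0], [0, 0, 0, 0], [0, 0, 0, 0], [0, 0, 0, 0], [0, 0, 0, 0]]}}

```text
t: 16.9
position: [0.4734, -0.3576, 0.1509]
eef_rot: [0.001, 0.828, 0.561, 0.001]
force: [0.4, -0.4, 0.3]
gripper_width: 0.0855
grip_force: 0.0
```

```bash
python3 - <<'E'
from h import *
s=bot.read_state(); print(s["joint_pos"].round(3))
im,d,K,Rw,o=cam("wrist"); save("w6.png",im); np.savez("w6.npz",im=im,d=d,K=K,Rw=Rw,o=o)
P=cloud(d,K,Rw,o)
near=(abs(P[...,0]-.4726)<.09)&(abs(P[...,1]+.356)<.1)
for n,z,t in(("plate",.022,.003),("rib",.056,.003)):
    m=near&(abs(P[...,2]-z)<t); print(n,cv2.minAreaRect((P[m][:,:2]*1000).astype(np.float32)),np.median(P[m][:,2]),m.sum())
go(.472,-.3576,.04,68)
E
```

```text
[ 0.037  0.656  0.762  1.795 -0.561  0.917  0.668]
plate ((472.1300048828125, -356.9937438964844), (150.08074951171875, 80.29801940917969), 67.97738647460938) 0.021677406086147155 8595
rib ((472.59210205078125, -356.6829528808594), (62.68107986450195, 23.42054557800293), 67.2545394897461) 0.05551353265822165 1648
pos [ 0.4732 -0.3577  0.1507] xang 68.19 tilt [ 3.e-03 -9.e-04 -1.e+00] F [ 0.08 -0.22 -0.58] w 0.0852 t 16.95
move [-0.0004 -0.0015  0.1107] turn 0.0032 dist 0.111
```

View pics/w6.png

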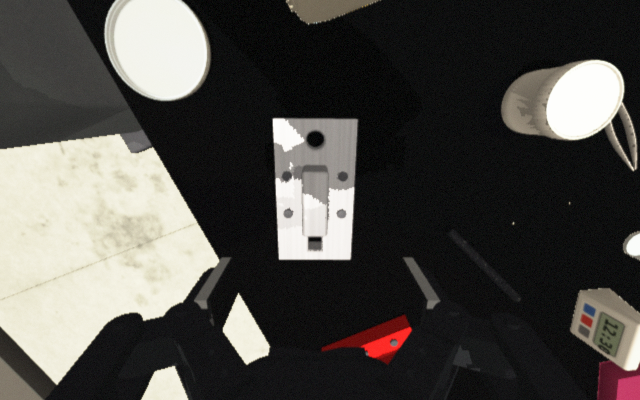

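The rib is centred under the fingers: plate at (315,190), round hole at (315,139), slot at (315,243). I'm descending to grasp.

>>> {"op": "carry_out", "data": {"commands": [[-0.0005, -0.001, 0.03, 0.003], [-0.0005, -0.001, 0.06, 0.003], [-0.0005, -0.001, 0.09, 0.003], [-0.0005, -0.001, 0.11, 0.003], [-0.0005, -0.001, 0.1215, 0.003]]}}

```text
t: 17.45
position: [0.4711, -0.3577, 0.027]
eef_rot: [-0.0, 0.829, 0.559, 0.0]
force: [-0.6, -1.1, -0.3]
gripper_width: 0.0856
grip_force: 0.0
```

>>> {"op": "carry_out", "data": {"commands": [[0, 0, 0, 0], [0, 0, 0, 0], [0, 0, 0, 0], [0, 0, 0, 0], [0, 0, 0, 0]], "grip": -1}}

```text
t: 17.95
position: [0.472, -0.3591, 0.0294]
eef_rot: [0.001, 0.829, 0.559, 0.001]
force: [-0.4, 1.7, 7.7]
gripper_width: 0.0228
grip_force: 61.5
```

>>> {"op": "carry_out", "data": {"commands": [[0, 0, 0, 0], [0, 0, 0, 0], [0, 0, -0.002, 0], [0, 0, -0.006, 0], [0, 0, -0.01, 0]]}}

```text
t: 18.45
position: [0.4711, -0.3582, 0.0383]
eef_rot: [0.0, 0.829, 0.559, 0.0]
force: [0.0, -0.5, -4.7]
gripper_width: 0.0234
grip_force: 59.9
```

```bash
python3 - <<'E'
from h import *
s=bot.read_state(); print(s["joint_pos"].round(3)); go(.4977,.2761,.2,70.65)
E
```

```text
[ 0.128  0.809  0.631  1.833 -0.693  0.732  0.763]
pos [ 0.4711 -0.3582  0.0383] xang 67.94 tilt [ 6.e-04 -1.e-04 -1.e+00] F [ 0.02 -0.46 -4.73] w 0.0234 t 18.45
move [ 0.5979 -0.2135 -0.1618] turn -0.0473 dist 0.655
```

>>> {"op": "carry_out", "data": {"commands": [[0, 0, -0.02, 0], [0, 0, -0.05, 0], [0, 0, -0.08, 0], [0, 0, -0.115, 0], [0, 0, -0.15, 0]]}}

```text
t: 18.95
position: [0.4706, -0.3581, 0.1894]
eef_rot: [0.0, 0.829, 0.559, 0.0]
force: [1.1, -0.2, -3.9]
gripper_width: 0.0232
grip_force: 59.9
```

>>> {"op": "carry_out", "data": {"commands": [[0.02, -0.014, 0, 0], [0.047, -0.033, 0, 0], [0.074, -0.052, 0, 0], [0.103, -0.072, 0, 0], [0.133, -0.093, 0, 0]]}}

```text
t: 19.45
position: [0.4342, -0.1991, 0.1881]
eef_rot: [0.0, 0.83, 0.558, 0.0]
force: [-0.1, 0.7, -3.6]
gripper_width: 0.0229
grip_force: 60.0
```

```bash
python3 - <<'E'
from h import *
s=bot.read_state(); print(s["joint_pos"].round(3)); go(.435,.02,.19,67.94)
E
```

```text
[-0.372  0.418  0.889  2.06  -0.431  0.855  0.38 ]
pos [ 0.4342 -0.1991  0.1881] xang 67.89 tilt [ 1.3e-03 -3.0e-04 -1.0e+00] F [-0.07  0.69 -3.57] w 0.0229 t 19.45
move [ 0.2033 -0.0817 -0.0019] turn -0.0009 dist 0.219
```

>>> {"op": "carry_out", "data": {"commands": [[0.022, -0.009, 0, 0], [0.045, -0.018, 0, 0], [0.068, -0.027, 0, 0], [0.088, -0.035, 0, 0], [0.105, -0.042, 0, 0]]}}

```text
t: 19.95
position: [0.4351, -0.0859, 0.1881]
eef_rot: [0.0, 0.829, 0.559, 0.0]
force: [0.4, 0.0, -4.4]
gripper_width: 0.0231
grip_force: 60.1
```

```bash
python3 - <<'E'
from h import *
s=bot.read_state(); print(s["joint_pos"].round(3)); go(.435,.02,.19,67.94)
E
```

```text
[-0.667  0.352  0.923  2.14  -0.386  0.82   0.111]
pos [ 0.4351 -0.0859  0.1881] xang 67.95 tilt [ 1.1e-03  1.0e-04 -1.0e+00] F [ 0.4   0.   -4.37] w 0.0231 t 19.95
move [ 0.0981 -0.0398 -0.0019] turn 0.0002 dist 0.106
```

>>> {"op": "carry_out", "data": {"commands": [[0.031, -0.012, 0, 0], [0.062, -0.023, 0, 0], [0.093, -0.035, 0, 0], [0.125, -0.046, 0, 0], [0.156, -0.058, 0, 0]]}}

```text
t: 20.45
position: [0.4401, 0.0805, 0.1882]
eef_rot: [0.0, 0.829, 0.559, 0.001]
force: [0.1, -0.3, -4.1]
gripper_width: 0.023
grip_force: 60.0
```

>>> {"op": "carry_out", "data": {"commands": [[0.03, -0.003, 0, -0.01], [0.06, -0.007, 0, -0.02], [0.09, -0.01, 0, -0.03], [0.12, -0.013, 0, -0.04], [0.145, -0.016, 0, -0.047]]}}

```text
t: 20.95
position: [0.48, 0.2212, 0.1879]
eef_rot: [0.0, 0.816, 0.579, 0.0]
force: [0.0, -0.3, -4.1]
gripper_width: 0.0235
grip_force: 60.0
```

```bash
python3 - <<'E'
from h import *
s=bot.read_state(); print(s["joint_pos"].round(3)); go(.4977,.2761,.19,70.65)
E
```

```text
[-1.143  0.5    0.825  1.935 -0.463  0.906 -0.421]
pos [0.48   0.2212 0.1879] xang 70.69 tilt [ 1.2e-03 -3.0e-04 -1.0e+00] F [ 0.04 -0.34 -4.08] w 0.0235 t 20.95
move [ 0.0576 -0.0014 -0.0021] turn 0.0007 dist 0.058
```

```bash
python3 - <<'E'
from h import *
im,d,K,Rw,o=cam("wrist"); np.savez("w7.npz",im=im,d=d,K=K,Rw=Rw,o=o); save("w7.png",im)
s=bot.read_state(); R=q2R(s["eef_rot"])
P=cloud(d,K,Rw,o); Q=(P-s["position"])@R*1000; Q=Q[...,:]
ok=(d>0)&(abs(Q[...,0])<200)&(abs(Q[...,1])<90)
for lo,hi in((2,12),):
    m=ok&(Q[...,2]>lo)&(Q[...,2]<hi); print("plate z",np.median(Q[m][:,2]),m.sum(),"x",np.percentile(Q[m][:,0],[0.5,99.5]).round(1)); 
    n,l,st,_=cv2.connectedComponentsWithStats(m.astype(np.uint8)); k=1+st[1:,4].argmax(); q=Q[l==k][:,:2].astype(np.float32); print(cv2.minAreaRect(q),len(q))
m=ok&(P[...,2]>.0725)&(P[...,2]<.08)&(Q[...,0]>80); v,u=np.nonzero(m); print("dowel top",len(u),u.mean(),v.mean(),Q[m].mean(0).round(1),P[m].mean(0).round(4),P[m][:,2].max())
u,v=int(u.mean()),int(v.mean()); print(im[v-14:v+14,u-14:u+14].mean(-1).astype(int)); print(u-14,v-14)
E
```

```text
plate z 7.773825658684675 17117 x [-76.5  71.7]
((19.44839096069336, 1.2438812255859375), (104.74342346191406, 80.54619598388672), 0.324178010225296) 16117
dowel top 66 315.030303030303 72.24242424242425 [107.4   0.2 114.4] [0.5163 0.3279 0.0738] 0.07560895505499898
[[249 248 248 249 249 250 249 248 248 249 249 248 248 249 249 250 250 250
  249 249 248 247 248 249 248 248 248 248]
 [249 249 248 249 249 249 248 248 248 249 249 249 248 249 250 250 250 249
  249 249 248 248 247 249 249 248 247 248]
 [249 249 248 248 249 250 249 248 249 249 249 249 248 249 250 250 250 249
  250 249 248 247 248 249 249 248 247 248]
 [250 248 248 248 249 250 248 248 248 249 249 249 248 249 250 250 250 250
  249 249 248 248 248 249 249 248 247 248]
 [250 249 248 248 249 250 249 248 249 250 250 249 249 249 249 250 250 249
  249 249 249 248 248 249 248 248 248 249]
 [250 249 249 249 249 250 248 248 249 250 250 249 248 248 249 249 249 249
  250 249 248 248 248 249 248 248 248 249]
 [249 249 248 249 249 250 249 248 249 249 249 248 245 233 231 224 227 246
  249 248 248 246 248 249 249 248 248 249]
 [250 249 249 
[... 1750 characters left out ...]
 240 239 240 241 232 146 109 110 118 122 122 119 124 118 114  89
   84  84  78  88 145 157 158 159 160 161]
 [242 240 239 240 241 242 237 180 121 108 113 116 117 115 115 117 109  86
   83  80  84 102 151 161 161 158 158 162]
 [243 240 240 240 242 242 239 226 175 117 108 109 110 109 112  96  90  80
   84  80  98 131 158 161 161 159 159 161]
 [245 241 240 240 241 241 241 235 217 137  95  91  88  86  89  83  78  76
   78  99 130 150 157 165 160 159 159 162]
 [245 241 238 240 239 240 236 202 181 129  92  83  75  73  75  74  80  84
   90 121 151 155 159 164 160 158 161 160]
 [249 243 238 235 205 198 187 139 129 119 110  99  96  85  79  92 107 121
  134 149 155 156 160 161 159 158 157 162]]
301 58
```

View pics/w7.png

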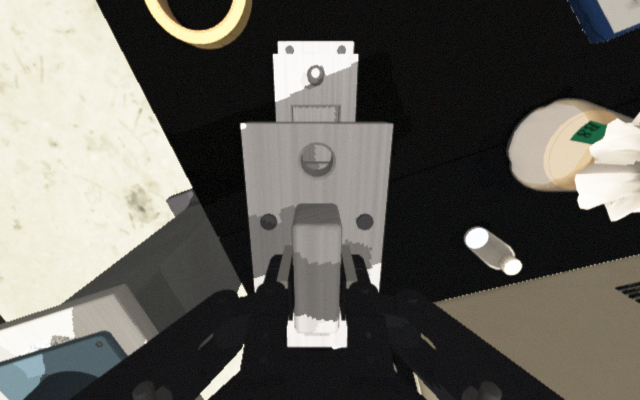

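The view shows the plate held level with its round hole at (317,159), and the fixed dowel ahead at (315,72). I'll compute their relative offset.

```bash
python3 - <<'E'
from h import *
Z=np.load("w7.npz"); im,d=Z["im"],Z["d"]; c=bot.calibration("wrist"); T=np.array(c["T_tool_cam"]); s=bot.read_state(); R=q2R(s["eef_rot"])
def tz(u,v,z):
    r=T[:3,:3]@np.array([(u-c["cx"])/c["fx"],(v-c["cy"])/c["fy"],1]); o=T[:3,3]; return ((o+r*(z-o[2])/r[2])*1000).round(2)
g=im.astype(int).mean(-1)
print("dowel",tz(315.2,72.4,s["position"][2]-.074)); 
for v in(150,155,159,163,168): print(v,g[v,296:340].astype(int))
print(g[136:184,317].astype(int))
for v in(118,120,121,122,123,124,125,126): print(v,g[v,[270,300,330,360]].astype(int),d[v,[270,300,330,360]].round(3))
for v in(140,200): e=np.abs(np.diff(d[v,225:410])); j=np.nonzero(e>.03)[0]+225; print("edges",v,j,tz(j[0]+.5,v,.0078),tz(j[-1]+.5,v,.0078))
print("front",tz(317,122,.0078),"hole",tz(317,159,.0078)); go(.4977,.2761,.19,70.65)
E
```

```text
dowel [112.48  -1.02 113.9 ]
150 [148 151 157 153 154 141 129 127 120 111 118 120 118 113 117 123 117 121
 146 151 156 156 156 157 156 155 159 159 161 161 157 154 150 129 115 119
 139 149 149 150 152 154 157 157]
155 [150 148 148 132 126 109 104 116 118 118 118 121 117 115 116 117 119 117
 138 140 150 155 157 159 153 154 155 160 162 161 155 155 156 153 149 109
 106 105 120 147 151 155 156 157]
159 [150 149 133 134 117  90  91 115 115 118 117 118 115 112 115 117 118 115
 114 134 148 155 157 155 151 155 158 157 161 155 156 152 151 150 119  82
  78 111 115 124 148 156 155 157]
163 [148 146 133 132 128  93  90  89  90  96  96  97 101  98 101 101 102  99
  95  99  98 102 111 113 119 113 116 116 114 114 116 110  96  78  74  76
  85 116 120 127 150 153 156 159]
168 [151 150 150 144 140 139 114  93  92  91  93  95  93  96 103 104 108 110
 114 112 114 114 131 144 136 130 117 103  91  80  86  80  81  82  83 110
 125 126 137 148 153 155 159 158]
[158 157 158 158 156 156 133 112 118 147 156 157 159 157 156 156 158 156
 155 155 154 155 156 155 153 119  94 102 112 113 115 116 114 105  89  87
  88  92  90  89 104 125 139 141 151 154 155 155]
118 [  2 160 160  11] [0.317 0.293 0.292 0.317]
120 [ 14 158 163  15] [0.317 0.292 0.291 0.318]
121 [ 41 139 140  40] [0.165 0.164 0.165 0.317]
122 [ 77 110 108  79] [0.153 0.153 0.154 0.154]
123 [124 122 120 113] [0.144 0.145 0.143 0.144]
124 [147 151 143 143] [0.144 0.145 0.146 0.145]
125 [155 159 158 152] [0.144 0.144 0.145 0.146]
126 [156 154 158 154] [0.144 0.144 0.145 0.145]
edges 140 [241 271 272 391] [ 67.89 -39.69   7.8 ] [67.98 40.3   7.8 ]
edges 200 [246 265 266 327 328 386] [ 34.16 -39.78   7.8 ] [34.28 40.44  7.8 ]
front [77.16  0.58  7.8 ] hole [57.77  0.6   7.8 ]
pos [0.4808 0.2262 0.1879] xang 70.98 tilt [ 0.0026  0.0022 -1.    ] F [ 1.97  5.05 -3.81] w 0.0231 t 21.0
move [ 0.0527 -0.0003 -0.0019] turn 0.0057 dist 0.053
```

>>> {"op": "carry_out", "data": {"commands": [[0.01, 0, 0.0, 0], [0.02, 0, 0.01, 0], [0.03, 0, 0.02, 0], [0.035, 0, 0.03, 0], [0.035, 0, 0.03, 0]]}}

```text
t: 21.5
position: [0.4906, 0.2526, 0.1559]
eef_rot: [0.001, 0.816, 0.578, -0.001]
force: [-0.5, -1.2, -4.8]
gripper_width: 0.023
grip_force: 59.8
```

>>> {"op": "carry_out", "data": {"commands": [[0, 0, 0, 0], [0, 0, 0, 0], [0, 0, 0, 0], [0, 0, 0, 0], [0, 0, 0, 0]]}}

```text
t: 22.0
position: [0.4917, 0.2525, 0.1581]
eef_rot: [0.001, 0.816, 0.578, 0.001]
force: [0.1, -0.3, -4.1]
gripper_width: 0.0229
grip_force: 59.8
```

```bash
python3 - <<'E'
from h import *
go(.4968,.2740,.12,70.65)
E
```

```text
pos [0.4917 0.2525 0.1581] xang 70.62 tilt [ 1.5e-03 -3.0e-04 -1.0e+00] F [ 0.15 -0.29 -4.06] w 0.0229 t 22.0
move [ 0.0219 -0.0024  0.0381] turn -0.0006 dist 0.044
```

>>> {"op": "carry_out", "data": {"commands": [[0.008, -0.001, 0.0, 0], [0.016, -0.0024, 0.008, 0], [0.022, -0.0024, 0.02, 0], [0.022, -0.0024, 0.032, 0], [0.022, -0.0024, 0.038, 0]]}}

```text
t: 22.5
position: [0.4957, 0.2737, 0.1178]
eef_rot: [0.001, 0.816, 0.578, -0.001]
force: [-1.7, -1.5, -4.0]
gripper_width: 0.0227
grip_force: 60.0
```

>>> {"op": "carry_out", "data": {"commands": [[0, 0, 0, 0], [0, 0, 0, 0], [0, 0, 0, 0], [0, 0, 0, 0], [0, 0, 0, 0]]}}

```text
t: 23.0
position: [0.497, 0.2742, 0.1202]
eef_rot: [0.001, 0.816, 0.578, 0.001]
force: [0.4, 1.4, -4.8]
gripper_width: 0.0231
grip_force: 60.0
```

```bash
python3 - <<'E'
from h import *
go(.4968,.2740,.105,70.65)
E
```

```text
pos [0.497  0.2742 0.1202] xang 70.62 tilt [ 1.8e-03 -2.0e-04 -1.0e+00] F [ 0.39  1.43 -4.83] w 0.0231 t 23.0
move [-0.0002 -0.0001  0.0152] turn -0.0005 dist 0.015
```

>>> {"op": "carry_out", "data": {"commands": [[0, 0, 0.003, 0], [0, 0, 0.006, 0], [0, 0, 0.009, 0], [0, 0, 0.012, 0], [0, 0, 0.015, 0]]}}

```text
t: 23.5
position: [0.4967, 0.274, 0.1045]
eef_rot: [0.001, 0.816, 0.578, 0.0]
force: [0.3, -1.3, -3.9]
gripper_width: 0.0228
grip_force: 60.0
```

>>> {"op": "carry_out", "data": {"commands": [[0, 0, 0.003, 0], [0, 0, 0.006, 0], [0, 0, 0.009, 0], [0, 0, 0.01, 0], [0, 0, 0.01, 0]]}}

```text
t: 24.0
position: [0.4967, 0.274, 0.0947]
eef_rot: [0.001, 0.816, 0.578, 0.0]
force: [-0.3, -0.2, -4.0]
gripper_width: 0.0228
grip_force: 60.0
```

>>> {"op": "carry_out", "data": {"commands": [[0, 0, 0.003, 0], [0, 0, 0.006, 0], [0, 0, 0.009, 0], [0, 0, 0.012, 0], [0, 0, 0.014, 0]]}}

```text
t: 24.5
position: [0.4967, 0.274, 0.0805]
eef_rot: [0.001, 0.816, 0.578, 0.0]
force: [0.2, 0.0, -3.7]
gripper_width: 0.0228
grip_force: 60.0
```

>>> {"op": "carry_out", "data": {"commands": [[0, 0, 0.002, 0], [0, 0, 0.004, 0], [0, 0, 0.006, 0], [0, 0, 0.008, 0], [0, 0, 0.008, 0]]}}

```text
t: 25.0
position: [0.4966, 0.274, 0.0726]
eef_rot: [0.001, 0.816, 0.578, 0.0]
force: [-0.0, -1.2, -3.7]
gripper_width: 0.0229
grip_force: 60.0
```

>>> {"op": "carry_out", "data": {"commands": [[0, 0, 0.001, 0], [0, 0, 0.002, 0], [0, 0, 0.003, 0], [0, 0, 0.003, 0], [0, 0, 0.003, 0]]}}

```text
t: 25.5
position: [0.4969, 0.274, 0.0699]
eef_rot: [0.001, 0.816, 0.578, 0.0]
force: [0.4, -0.3, -3.8]
gripper_width: 0.0232
grip_force: 60.0
```

>>> {"op": "carry_out", "data": {"commands": [[0, 0, 0.0004, 0], [0, 0, 0.0008, 0], [0, 0, 0.001, 0], [0, 0, 0.001, 0], [0, 0, 0.001, 0]]}}

```text
t: 26.0
position: [0.4969, 0.2741, 0.0694]
eef_rot: [0.0, 0.816, 0.578, 0.0]
force: [-2.8, -1.5, 5.8]
gripper_width: 0.0229
grip_force: 61.4
```

>>> {"op": "carry_out", "data": {"commands": [[0, 0, 0.0002, 0], [0, 0, 0.0004, 0], [0, 0, 0.0004, 0], [0, 0, 0.0004, 0], [0, 0, 0.0004, 0]]}}

```text
t: 26.5
position: [0.4969, 0.2741, 0.0694]
eef_rot: [0.0, 0.816, 0.578, 0.0]
force: [-5.2, -1.1, 9.6]
gripper_width: 0.0231
grip_force: 62.1
```

```bash
python3 - <<'E'
from h import *
im,d,K,Rw,o=cam("wrist"); P=cloud(d,K,Rw,o); s=bot.read_state()
q=P-[.4977,.2761,0]; a=np.radians(-19.35); X=q[...,0]*np.cos(a)+q[...,1]*np.sin(a); Y=-q[...,0]*np.sin(a)+q[...,1]*np.cos(a)
m=(d>0)&(abs(X)<.038)&(abs(X)>.02)&(abs(Y)<.072)&(abs(P[...,2]-.062)<.006)
A=np.c_[X[m],Y[m],np.ones(m.sum())]; c=np.linalg.lstsq(A,P[m][:,2],rcond=None)[0]; print("plate top plane slopes,z",c.round(4),m.sum(),"Y",Y[m].min(),Y[m].max())
for n,y in(("dowel",.055),("pin",-.055)):
    k=(d>0)&(abs(X)<.009)&(abs(Y-y)<.012)&(P[...,2]>.066); print(n,k.sum(),P[k][:,2].max() if k.sum() else None)
m=(d>0)&(abs(X)<.07)&(abs(Y)<.1)&(abs(P[...,2]-.062)<.006); r=cv2.minAreaRect((np.c_[X[m],Y[m]]*1000).astype(np.float32)); print(r)
print(s["force"],s["ft_torque"],s["t"])
go(.4968,.274,.069)
E
```

```text
plate top plane slopes,z [-0.0013 -0.0038  0.062 ] 8656 Y -0.07178416339795607 0.07199896081568957
dowel 424 0.07535770398493188
pin 287 0.08504013809667726
((0.13958358764648438, -0.9295578002929688), (151.06063842773438, 80.66252899169922), 89.94974517822266)
[-5.06818129 -1.12115493  9.85928307] [-0.37544448  0.87779036  0.02918255] 26.55
pos [0.4969 0.2741 0.0694] xang 70.62 tilt [ 1.e-03  1.e-04 -1.e+00] F [-5.07 -1.12  9.86] w 0.0228 t 26.55
move [-0.0001 -0.      0.0004] turn 0 dist 0.0
```

>>> {"op": "carry_out", "data": {"commands": [[0, 0, 0.0002, 0], [0, 0, 0.0003, 0], [0, 0, 0.0003, 0], [0, 0, 0.0003, 0], [0, 0, 0.0003, 0]]}}

```text
t: 27.05
position: [0.4969, 0.2741, 0.0694]
eef_rot: [0.0, 0.816, 0.578, 0.0]
force: [-6.7, -1.9, 12.7]
gripper_width: 0.0231
grip_force: 62.5
```

>>> {"op": "carry_out", "data": {"commands": [[0, 0, 0, 0], [0, 0, 0, 0], [0, 0, 0, 0], [0, 0, 0, 0], [0, 0, 0, 0]]}}

```text
t: 27.55
position: [0.4969, 0.2741, 0.0694]
eef_rot: [0.0, 0.816, 0.578, 0.0]
force: [-7.3, -1.6, 12.7]
gripper_width: 0.023
grip_force: 62.5
```

```bash
python3 -c "
from workcell import bot
print(bot.finish_job())"
```

```text
the job is handed in; nothing more can be done
None
```

I handed the job in with the mould closed: the long pin is home in the lower half, and the upper half sits flush over both dowels (top face at 62 mm, within about 0.2° of level). The gripper still holds the rib and pushes down with about 13 N, roughly 17 N between the faces counting the plate's weight.

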